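Turn the vial block well-up and hold it

TASK

An aluminium vial block lies on its side on the hotplate with a loose lifting pin standing in its cross bore. First draw the pin out and park it in the notch of the pin rest, shank down in the notch and collar flat on top, and let go of it; then pick up the block, turn it so that its blind vial well, which may point any way, faces straight up, and finish while holding it still like that, about 25 cm above the bench and touching nothing but the gripper. Leave the other things on the bench where they are.

Things in the scene. Friction and masses are not known exactly. Their poses are not given: they have to be found in the camera images.
- hotplate: fixed hotplate stirrer, white body 150 x 160 mm (x, y), cold, top plate 80 mm above the bench; in the middle of the top plate a round boss, 36 mm across and 16 mm high (top at 96 mm), carries the block. Origin at the centre of its underside, z up
- block_mid (a point): centre of the loose aluminium vial block, 40 x 40 mm square, 64 mm long, about 0.25 kg, lying on the boss: centre 116 mm above the bench, ends overhang. x: along its length, out of the end with the blind well (22 mm wide, 16 deep; other end plain), level, nearly any heading. z: up at the start, along the 12 mm through bore in its middle where the pin stands. Side faces (across y) plain, to grip
- block_well (a point): centre of the mouth of the block's vial well, 32 mm along x from block_mid; same axes
- pin_grip (a point): centre of the grip of the loose steel pin (90 g) upright in the block's bore: shank 9 mm thick, 34 mm long; collar 24 mm wide, 4 mm thick, resting on the block's top; grip above it 15 mm thick, 36 mm tall. Point on the axis, 24 mm above the collar's underside, 58 mm above the foot; z up along the pin
- pin_collar (a point): on the pin's axis at the underside of its collar (34 mm above the foot), same axes
- rest: fixed grey plastic pin rest, 60 x 56 mm (x, y), 50 mm high on a 70 mm square foot, with an upright notch 14 mm wide, open at the top and on its -x side, ending 8 mm past the middle, 42 mm deep: the pin's shank hangs in it with the collar on the rest's top. Origin at the centre of its underside, z up
- rest_notch (a point): where the pin's collar underside belongs: middle of the notch, at the rest's top face, 50 mm above the bench; axes as the rest
- block: the vial block, same axes as block_mid, origin 20 mm below it at the start
- pin: the pin; origin at the foot of its shank, z along the pin towards the grip
- amber_a_mid (a point): bystander: amber bottle with a white cap, 38 mm across, 75 mm tall; its centre
- amber_b_mid (a point): bystander: another such bottle; its centre
- dropper_mid (a point): bystander: white dropper bottle, 36 mm across, 85 mm tall; about its centre
- blank_mid (a point): bystander: solid aluminium block 64 x 40 x 40 mm without any hole, lying on the bench; its centre
- beaker_mid (a point): bystander: glass beaker, 66 mm across, 85 mm tall; about its centre
- spatula_grip (a point): bystander: spatula 170 mm long lying on the bench; its handle

How it is judged:
On the way:
1. the pin stands in the rest's notch, collar flat on top, let go, while the block still lies on the hotplate (x of pin_collar in the frame of rest between -0.024 and 0.008 m and y of pin_collar in the frame of rest between -0.005 and 0.005 m and z of pin_collar in the frame of rest between 0.047 and 0.053 m and angle between pin_collar's own z axis and vertical below 0.15 rad and contact force between the fingers and pin below 0.1 N and linear speed of pin below 0.03 m/s and contact force between block and hotplate above 0.5 N), for 0.2 s.
At the end, for the whole second after the job is handed in: pin hangs in the rest's notch (collar within 3 mm of the top, tilt under 0.15 rad), released, at rest; block held still by the fingers, its centre over 0.20 m up, its well within 0.17 rad of straight up, touching no hotplate, rest or pin (x of pin_collar in the frame of rest between -0.024 and 0.008 m and y of pin_collar in the frame of rest between -0.005 and 0.005 m and z of pin_collar in the frame of rest between 0.047 and 0.053 m and angle between pin_collar's own z axis and vertical below 0.15 rad and contact force between the fingers and pin below 0.1 N and linear speed of each of pin, block below 0.03 m/s and angle between block_mid's own x axis and vertical below 0.17 rad and height (world z) of block_mid above 0.2 m and contact force between the fingers and block above 1 N and contact force between block and pin below 0.05 N and angular speed of block below 0.2 rad/s); the arm keeps its last pose, push and grip.
It fails at once if a bystander is moved more than 30 mm (distance of any of amber_a_mid, amber_b_mid, dropper_mid, blank_mid, beaker_mid, spatula_grip from where it was at the start of the episode above 0.03 m).
It also fails if it takes over 51 s, if anything falls off the work surface, if the arm or the gripper's body presses on something with over 40 N, if the wrist force passes 120 N, or if a joint passes its speed limit or range.

ROBOT

A 6-joint arm with a two-finger parallel gripper is mounted at the origin on the work surface. World frame = base frame: x ahead of the robot, y to its left, z up, the work surface at z = 0. Lengths are in m, angles in rad, forces in N, time in s.
With the tool pointing down it reaches from about 0.25 to 0.775 m from the base axis. Payload 4 kg.
Tool frame: the origin (TCP) lies between the finger pads; the fingertips stand 22 mm ahead of it and the grasp point (between the pads) lies 3 mm ahead of it (arm.tip_extent is the distance from the TCP to the fingertips, in m); z points along the fingers, y is the line along which they close (so a half turn about z gives the same grasp; the last joint's range is limited). The gripper opens to 94 mm and grips with 3 to 60 N. Pads are 16 mm wide; open, the fingers measure 119 mm over their backs; the gripper's body (75 mm by 177 mm) begins 78 mm behind the grasp point.
Start: joints at [1.157, 0.087, 1.371, -0, 1.684, -0.103], TCP at [0.168, 0.524, 0.228] pointing down, gripper open.
Joint ranges: [-3.1, 3.1], [-0.76, 2.03], [0.27, 2.55], [-1.08, 4.22], [0.17, 2.65], [-2.57, 2.57]. Speed limits (rad/s): [2.79, 2.79, 3.14, 3.14, 3.14, 3.14].

INTERFACE

Orientations are given as [roll, pitch, yaw] about the fixed x, y, z axes, in that order (R = Rz(yaw) Ry(pitch) Rx(roll)).
In Python, from station import arm, imaging gives the robot as it stands. The module is installed in compiled form; this text tells all that it offers.
- The arm moves only by the shell command python3 -m pendant 'ROWS' [FORCE]. ROWS is JSON, a list of rows, each a list of 3 entries, a list of its own where there are three numbers: the shift along the tool's x, y, z each as a share of 0.2 m, from -1 to 1, then the turn about the tool's z as a share of 1.5 rad, from -1 to 1, then the opening, from -1 (shut) to 1 (fully open). In form: [[[x, y, z], roll, jaw], ...]. A call has 1 to 20 rows; each row is the pose to reach, as a shift and turn from the pose commanded when the call began, along the tool's axes at that moment; what a row does not reach only later rows make up. A row lasts 1/8 s, in which the tool goes at most 62.5 mm and 10.7 degrees, less where a joint would pass 70% of its speed; a pose out of reach is approached as far as the arm can. A call with a number of a shift or a turn outside -1 to 1 is refused whole. A call with a gripper value outside its range is refused whole. The fingers move at their own pace and stop on an object; FORCE is the grip in N (left out, the last holds). Time passes only in rows, so rows that repeat a pose let the fingers close. It gives the time, the measured TCP pose, the force, the opening and the grip force at its end, in the units of the state.
- arm.get_state(): the state, without advancing time (a new reading comes with each control period).
- imaging.camera(name): name is "side" or "top"; returns the picture (384x512x3 uint8, red, green, blue); there is no depth.
- imaging.calibration(name): a dict with "mtx" (3x3 intrinsics, pixels), "eye" and "attitude" of the camera in the world. Camera axes: x right, y down, z forward; pixel columns grow to the right and rows downward; lengths in m; the calibration is good to about 2 mm. A picture is of the moment at which its call begins. calibration takes no time and is no camera call.
- arm.close_job(): hands the job in; it is judged then, once.
The state is a dict: "clock": time; "qpos": joint angles; "joint_velocities": joint speeds; "effort": joint torques, N m; "ee_pos": TCP position; "orientation": TCP orientation; "contact_force": force on the tool from outside, world axes, zero at the start; "ft_torque": the same for the moment, N m; "finger_gap": finger opening in m; "finger_force": force on a finger pad.
Only numpy, scipy, OpenCV 4.12 (cv2) and the standard library are available. Lean on these libraries where they do the work, as an engineer would, in place of code of your own. Each camera call takes 0.05 s, during which the arm holds its last target. There are 200 camera calls.

## Working session

There is one attempt and no reset: what is moved stays moved. The work goes in short steps, Python scripts to look and compute and a shell command to move; the robot and the scene stay as the last step left them, time stands still between calls to the robot, and variables do not carry over. Pictures are saved under pics/ and viewed, at most 10 in all, crops included, and the job is handed in when it is done.

```bash
mkdir -p pics; ls; python3 - <<'E'
from station import arm, imaging
import cv2,numpy as np
np.set_printoptions(precision=4,suppress=True)
for n in("side","top"):
    im=imaging.camera(n); np.save(n+".npy",im); cv2.imwrite(f"pics/{n}0.png",im[...,::-1]); c=imaging.calibration(n); print(n,c)
print(arm.get_state(),arm.tip_extent)
E
```

```text
pics
side {'mtx': array([[466.4319,   0.    , 255.9033],
       [  0.    , 466.4319, 190.707 ],
       [  0.    ,   0.    ,   1.    ]]), 'eye': array([0.2259, 0.9973, 0.8273]), 'attitude': array([-2.1516,  0.0135, -2.8055])}
top {'mtx': array([[377.2286,   0.    , 257.3286],
       [  0.    , 377.2286, 190.6166],
       [  0.    ,   0.    ,   1.    ]]), 'eye': array([ 0.4792, -0.0147,  1.2195]), 'attitude': array([-3.0398,  0.0127, -1.5615])}
{'clock': 0.1, 'qpos': array([ 1.1569,  0.0879,  1.372 , -0.    ,  1.6836, -0.1031]), 'joint_velocities': array([-0.001 , -0.0022, -0.0033,  0.0012, -0.0001, -0.0016]), 'effort': array([  0.003 , -34.1252, -30.3302,   0.0722,   0.0304,  -0.0001]), 'ee_pos': array([0.168 , 0.5233, 0.2265]), 'orientation': array([-3.1397, -0.0002,  2.8308]), 'contact_force': array([ 0.1984, -0.5756,  0.6222]), 'ft_torque': array([ 0.0031, -0.0319,  0.0256]), 'finger_force': 0.0, 'finger_gap': 0.0941128023759234} 0.022
```

View pics/side0.png

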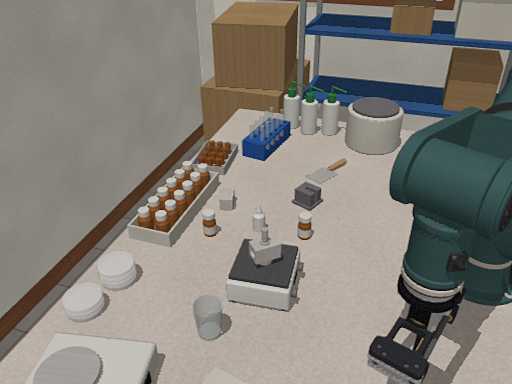

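View pics/top0.png

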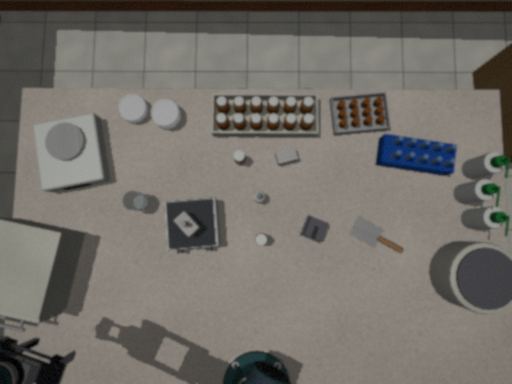

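The side view shows the hotplate with block and pin at about (265,245) and the rest at (308,196). In the top view the hotplate is at (191,224), the block at (187,223) and the rest at (314,229). Next I'll enlarge these regions.

```bash
python3 - <<'E'
import cv2,numpy as np
s=np.load("side.npy");t=np.load("top.npy")
def crop(im,x,y,w,h,k): return cv2.resize(im[y:y+h,x:x+w],None,fx=k,fy=k,interpolation=cv2.INTER_CUBIC)
a=np.hstack([crop(s,225,220,80,60,5),crop(s,285,175,50,38,8)[:300]]) 
b=np.hstack([crop(t,160,194,66,50,6),crop(t,294,205,50,38,8)[:300]])
b=b[:300];a=a[:300]
w=max(a.shape[1],b.shape[1]);p=lambda i:np.pad(i,((0,0),(0,w-i.shape[1]),(0,0)))
cv2.imwrite("pics/crops.png",np.vstack([p(a),p(b)])[...,::-1])
E
```

```text
(no output)
```

View pics/crops.png

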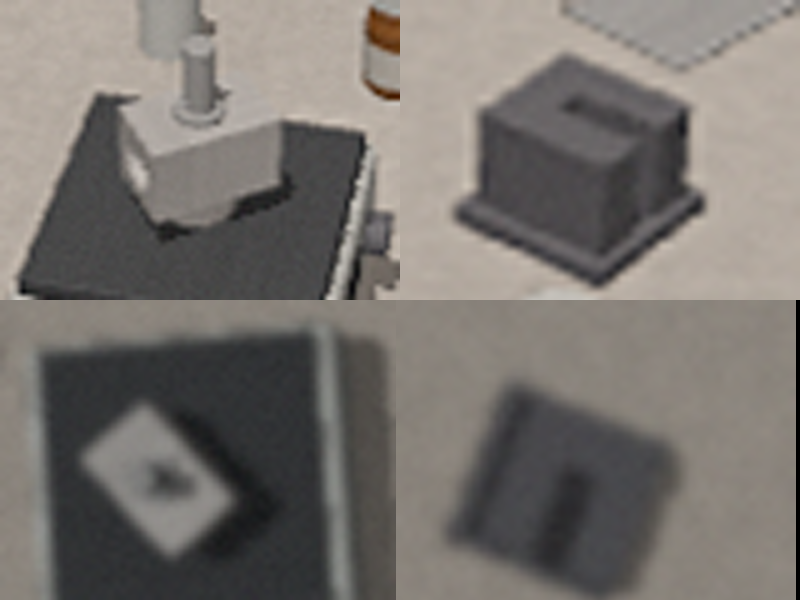

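The block's well (bright disc on the left end face) faces +x+y, and the rest's notch opens towards -x. I read the corner pixels off the crops and cast rays from both views, plus a contour check.

```bash
cat > h.py <<'E'
import numpy as np,cv2
from scipy.spatial.transform import Rotation as R
from station import arm, imaging
np.set_printoptions(precision=4,suppress=True)
def cal(n):
    c=imaging.calibration(n); return c['mtx'],np.array(c['eye']),R.from_euler('xyz',c['attitude']).as_matrix()
def ray(n,px,z):
    K,e,A=cal(n); d=A@np.linalg.solve(K,[px[0],px[1],1.]); return (e+d*(z-e[2])/d[2])
def proj(n,P):
    K,e,A=cal(n); q=K@(A.T@(np.array(P)-e)); return q[:2]/q[2]
def pc(u,v,k,ox,oy,cu=0,cv=0): return ((u-cu+.5)/k-.5+ox,(v-cv+.5)/k-.5+oy)
E
python3 - <<'E'
from h import *
S=np.load("side.npy");T=np.load("top.npy")
f=lambda n,L,a,z:np.array([ray(n,pc(u,v,*a),z) for u,v in L])
rs=f("side",[(570,52),(690,105),(612,168),(480,108)],(8,285,175,400,0),.05)
print("rest corners side\n",rs[:,:2],rs.mean(0)); e1=rs[0]-rs[1];e2=rs[3]-rs[2];print(np.linalg.norm(np.diff(rs,axis=0,append=rs[:1]),axis=1),np.degrees(np.arctan2(e1[1],e1[0])),np.degrees(np.arctan2(e2[1],e2[0])))
rt=f("top",[(575,468),(555,572)],(8,294,205,396,300),.05);print("notch top",rt[:,:2])
rn=f("side",[(562,107),(588,96)],(8,285,175,400,0),.05);print("notch inner end side",rn[:,:2])
bt=f("top",[(145,400),(80,462),(172,560),(238,498)],(6,160,194,0,300),.136);print("block top cam",bt[:,:2],bt.mean(0))
bs=f("side",[(122,115),(157,155),(281,120)],(5,225,220),.136);print("block side",bs[:,:2], (bs[0]+bs[2])/2, bs[2]-bs[1])
print("pin top side",ray("side",pc(200,42,5,225,220),.176),"collar",ray("side",pc(200,113,5,225,220),.140),"pintop top?",ray("top",pc(163,480,6,160,194,0,300),.16))
# contours
k=8;g=cv2.resize(T[194:244,160:226],None,fx=k,fy=k,interpolation=cv2.INTER_CUBIC).max(2)
m=(g>95).astype(np.uint8)
for c in cv2.findContours(m,cv2.RETR_EXTERNAL,cv2.CHAIN_APPROX_NONE)[0]:
    r=cv2.minAreaRect(c)
    if 5000<r[1][0]*r[1][1]<60000:
        b=np.array([ray("top",pc(*p,k,160,194),.136) for p in cv2.boxPoints(r)]);print("blk",r,b.mean(0),b[:,:2])
k=8;g=cv2.resize(T[200:255,290:345],None,fx=k,fy=k,interpolation=cv2.INTER_CUBIC).max(2)
m=(g<100).astype(np.uint8)
for c in cv2.findContours(m,cv2.RETR_EXTERNAL,cv2.CHAIN_APPROX_NONE)[0]:
    r=cv2.minAreaRect(c)
    if r[1][0]*r[1][1]>5000:
        b=np.array([ray("top",pc(*p,k,290,200),.02) for p in cv2.boxPoints(r)]);print("rest",r,b.mean(0),b[:,:2])
E
```

```text
rest corners side
 [[ 0.4961 -0.2177]
 [ 0.4433 -0.1949]
 [ 0.4613 -0.1435]
 [ 0.5189 -0.168 ]] [ 0.4799 -0.181   0.05  ]
[0.0576 0.0544 0.0625 0.0547] -23.41233392769607 -23.0319020961227
notch top [[ 0.4918 -0.1803]
 [ 0.4519 -0.1724]]
notch inner end side [[ 0.4893 -0.1784]
 [ 0.4818 -0.189 ]]
block top cam [[0.5313 0.2115]
 [0.5013 0.2418]
 [0.4552 0.1963]
 [0.4849 0.1656]] [0.4932 0.2038 0.136 ]
block side [[0.5252 0.2172]
 [0.5006 0.2387]
 [0.4545 0.1975]] [0.4898 0.2073 0.136 ] [-0.0461 -0.0411  0.    ]
pin top side [0.4919 0.2027 0.176 ] collar [0.4899 0.2091 0.14  ] pintop top? [0.4928 0.1969 0.16  ]
blk ((208.80694580078125, 239.89804077148438), (183.86610412597656, 119.18525695800781), 48.05870056152344) [0.4932 0.2049 0.136 ] [[0.503  0.2432]
 [0.5319 0.2121]
 [0.4833 0.1666]
 [0.4547 0.1976]]
rest ((200.99966430664062, 235.8757781982422), (196.17120361328125, 173.48251342773438), 22.232738494873047) [ 0.4812 -0.1805  0.02  ] [[ 0.4637 -0.1318]
 [ 0.5272 -0.1579]
 [ 0.4985 -0.2294]
 [ 0.4354 -0.203 ]]
```

```bash
cat > go.py <<'E'
import sys; from h import *
x,y,z,yaw=map(float,sys.argv[1:5]); s=arm.get_state()
A=R.from_euler('xyz',s['orientation']); d=A.inv().apply(np.array([x,y,z])-s['ee_pos'])
t=-(yaw-s['orientation'][2]); t=(t+np.pi)%(2*np.pi)-np.pi
print("share",d/.2,"turn",t/1.5,"pos",s['ee_pos'],"rpy",s['orientation'],"t",s['clock'],"gap",s['finger_gap'])
E
python3 go.py .491 .205 .25 0.75
```

```text
share [-2.0241 -1.0214 -0.1161] turn 1.387203025509967 pos [0.168  0.5233 0.2265] rpy [-3.1397 -0.0002  2.8308] t 0.1 gap 0.0941128023759234
```

```bash
python3 -m pendant '[[[-0.3,-0.15,-0.12],0.12,1],[[-0.6,-0.3,-0.12],0.24,1],[[-0.9,-0.45,-0.12],0.36,1],[[-1,-0.6,-0.12],0.5,1],[[-1,-0.6,-0.12],0.62,1],[[-1,-0.6,-0.12],0.74,1],[[-1,-0.6,-0.12],0.86,1],[[-1,-0.6,-0.12],1,1],[[-1,-0.6,-0.12],1,1]]'; python3 go.py .491 .205 .25 0.75
```

```text
clock: 1.23
ee_pos: [0.3217, 0.3481, 0.251]
orientation: [-3.141, 0.001, 1.332]
contact_force: [-0.8, 0.0, -0.0]
finger_gap: 0.0942
finger_force: 0.0
share [-0.4945  0.9916  0.0046] turn 0.3878149295625584 pos [0.3217 0.3481 0.251 ] rpy [-3.141   0.0008  1.3317] t 1.225 gap 0.09424814684085371
```

```bash
python3 -m pendant '[[[-0.15,0.3,0],0.12,0.2],[[-0.3,0.6,0],0.24,0.2],[[-0.45,0.9,0],0.36,0.2],[[-0.495,0.992,0],0.388,0.2],[[-0.495,0.992,0],0.388,0.2],[[-0.495,0.992,0],0.388,0.2]]'; python3 go.py .491 .205 .167 0.75; python3 - <<'E'
from h import *
a=imaging.camera("side");b=imaging.camera("top")
f=lambda im,x,y,w,h,k:cv2.resize(im[y:y+h,x:x+w],None,fx=k,fy=k,interpolation=cv2.INTER_CUBIC)
cv2.imwrite("pics/ab.png",np.hstack([f(a,215,160,100,120,4),f(b,150,180,80,120,4)])[...,::-1])
p=arm.get_state()['ee_pos']; print(proj("side",p+[0,0,-.022]),proj("side",[.491,.205,.176]))
E
```

```text
clock: 1.98
ee_pos: [0.4905, 0.2054, 0.2512]
orientation: [-3.141, 0.0, 0.751]
contact_force: [0.1, 0.5, 0.4]
finger_gap: 0.0562
finger_force: 0.0
share [0.0007 0.0037 0.4212] turn 0.0005278062494594357 pos [0.4905 0.2054 0.2512] rpy [-3.1405  0.0004  0.7508] t 1.975 gap 0.05621202405937548
[264.7869 209.6757] [264.6544 228.6776]
```

View pics/ab.png

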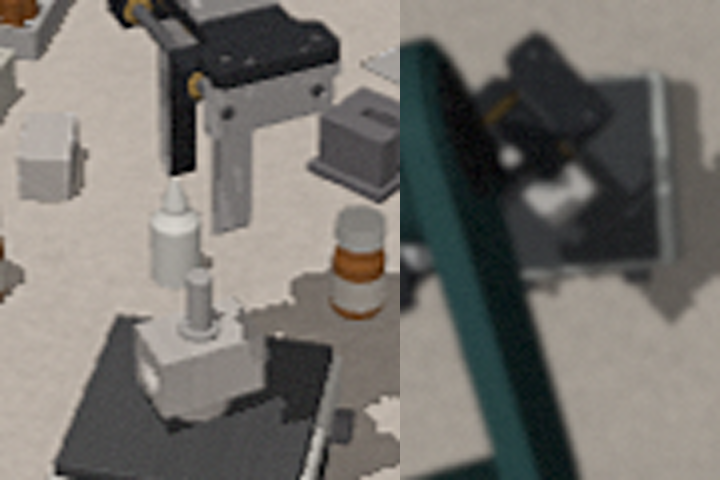

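The picture confirms it: the fingertips straddle the pin top, which is at about (265,228) in the side view. I descend and grip.

```bash
python3 -m pendant '[[[0,0,0.2],0,0.2],[[0,0,0.35],0,0.2],[[0,0,0.421],0,0.2],[[0,0,0.421],0,0.2],[[0,0,0.421],0,0.2],[[0,0,0.421],0,-1],[[0,0,0.421],0,-1],[[0,0,0.421],0,-1],[[0,0,0.421],0,-1],[[0,0,0.421],0,-1],[[0,0,0.421],0,-1]]' 20; python3 go.py .491 .205 .22 0.75
```

```text
clock: 3.45
ee_pos: [0.4912, 0.2048, 0.1673]
orientation: [3.141, -0.0, 0.749]
contact_force: [0.1, -0.1, -0.6]
finger_gap: 0.0147
finger_force: 20.0
share [-0.0002 -0.0013 -0.2637] turn -0.0008710717684949169 pos [0.4912 0.2048 0.1673] rpy [ 3.1414 -0.      0.7487] t 3.45 gap 0.014734133485220798
```

```bash
python3 -m pendant '[[[0,0,-0.08],0,-1],[[0,0,-0.17],0,-1],[[0,0,-0.28],0,-1],[[0,0,-0.32],0,-1],[[0,0,-0.32],0,-1]]'; python3 go.py .4754 -.179 .15 0.75
```

```text
clock: 4.08
ee_pos: [0.4915, 0.2051, 0.2325]
orientation: [3.141, -0.002, 0.749]
contact_force: [0.0, -1.0, -0.6]
finger_gap: 0.0143
finger_force: 20.0
share [-1.3675  1.3516  0.411 ] turn -0.0007345114337287129 pos [0.4915 0.2051 0.2325] rpy [ 3.1407 -0.0021  0.7489] t 4.075 gap 0.01431194991043841
```

```bash
python3 -m pendant '[[[-0.15,0.15,0],0,-1],[[-0.35,0.35,0],0,-1],[[-0.55,0.55,0],0,-1],[[-0.75,0.75,0],0,-1],[[-0.9,0.89,0],0,-1],[[-0.9,0.89,0],0,-1]]';python3 -m pendant '[[[-0.15,0.15,0],0,-1],[[-0.35,0.35,0],0,-1],[[-0.468,0.462,0],0,-1],[[-0.468,0.462,0.2],0,-1],[[-0.468,0.462,0.411],0,-1],[[-0.468,0.462,0.411],0,-1],[[-0.468,0.462,0.411],0,-1]]'; python3 go.py .4754 -.179 .081 0.75;  python3 - <<'E'
from h import *
a=imaging.camera("side")
f=lambda im,x,y,w,h,k:cv2.resize(im[y:y+h,x:x+w],None,fx=k,fy=k,interpolation=cv2.INTER_CUBIC)
cv2.imwrite("pics/c.png",f(a,265,130,80,90,6)[...,::-1])
p=arm.get_state()['ee_pos']; print([(proj("side",p-[0,0,.031+.034*k])-[265,130])*6 for k in (0,1)])
E
```

```text
clock: 4.82
ee_pos: [0.4797, -0.0503, 0.2301]
orientation: [-3.14, 0.001, 0.744]
contact_force: [-0.3, -0.3, -0.9]
finger_gap: 0.0148
finger_force: 20.0
clock: 5.7
ee_pos: [0.4756, -0.1789, 0.1504]
orientation: [3.14, -0.001, 0.75]
contact_force: [-0.3, 0.8, -0.7]
finger_gap: 0.0146
finger_force: 20.0
share [-0.0015 -0.001   0.3468] turn -4.059978043180479e-05 pos [ 0.4756 -0.1789  0.1504] rpy [ 3.1403 -0.0009  0.7499] t 5.7 gap 0.014569846383699079
[array([271.6072, 232.0044]), array([268.1855, 290.4566])]
```

View pics/c.png

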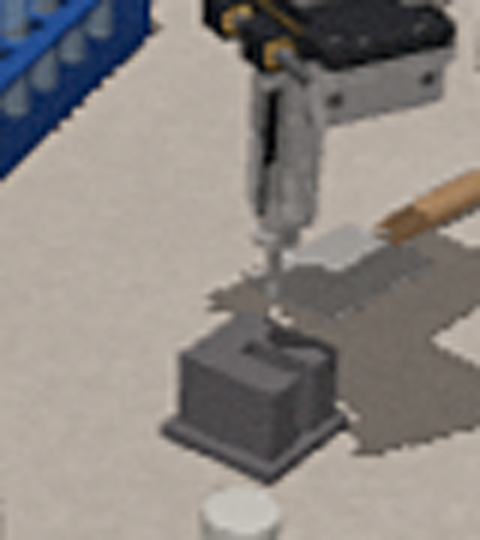

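The pin is vertical above the rest. Its collar is at about (275,240) in the crop (predicted (272,232)) and the notch at about (270,360). I lower it cautiously into the notch.

```bash
python3 -m pendant '[[[0,0,0.1],0,-1],[[0,0,0.15],0,-1],[[0,0,0.18],0,-1],[[0,0,0.2],0,-1],[[0,0,0.22],0,-1],[[0,0,0.24],0,-1],[[0,0,0.24],0,-1]]'; python3 - <<'E'
from h import *
a=imaging.camera("side")
f=lambda im,x,y,w,h,k:cv2.resize(im[y:y+h,x:x+w],None,fx=k,fy=k,interpolation=cv2.INTER_CUBIC)
cv2.imwrite("pics/d.png",f(a,280,155,60,60,9)[...,::-1])
p=arm.get_state()['ee_pos']; print([(proj("side",q)-[280,155])*9 for q in (p-[0,0,.031],[p[0],p[1],.05])])
E
```

```text
clock: 6.62
ee_pos: [0.4746, -0.1793, 0.1007]
orientation: [-3.141, 0.0, 0.749]
contact_force: [0.0, 0.6, -1.0]
finger_gap: 0.0142
finger_force: 20.0
[array([268.8817, 252.4284]), array([265.9386, 302.1732])]
```

View pics/d.png

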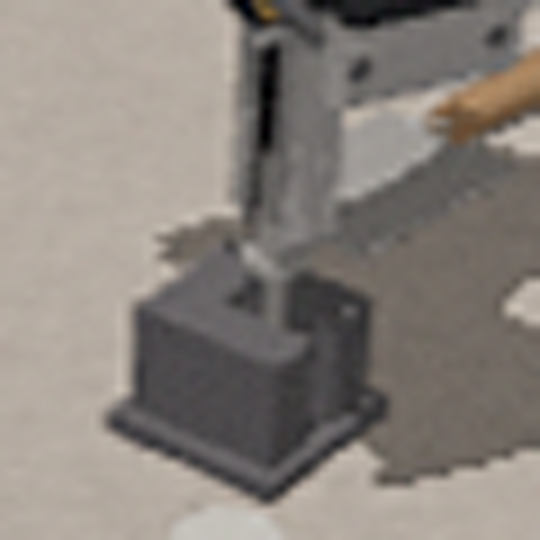

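The shank at (273,300) is inside the notch with no contact force, so I lower the rest of the way (about 20 mm).

```bash
python3 -m pendant '[[[0,0,0.03],0,-1],[[0,0,0.06],0,-1],[[0,0,0.08],0,-1],[[0,0,0.09],0,-1],[[0,0,0.094],0,-1],[[0,0,0.094],0,-1]]'
```

```text
clock: 7.42
ee_pos: [0.4748, -0.1794, 0.0824]
orientation: [3.141, -0.0, 0.749]
contact_force: [-0.9, 0.2, -1.8]
finger_gap: 0.015
finger_force: 20.0
```

```bash
python3 -m pendant '[[[0,0,0.006],0,-1],[[0,0,0.006],0,-1]]'; python3 -m pendant '[[[0,0,0.006],0,-1],[[0,0,0.006],0,-1]]'
```

```text
clock: 7.68
ee_pos: [0.4749, -0.1795, 0.0813]
orientation: [3.141, -0.0, 0.749]
contact_force: [-0.2, -0.1, -1.5]
finger_gap: 0.0146
finger_force: 20.0
clock: 7.92
ee_pos: [0.475, -0.1795, 0.0812]
orientation: [3.141, -0.0, 0.749]
contact_force: [-2.2, 1.1, 4.7]
finger_gap: 0.0148
finger_force: 20.0
```

The collar has seated (upward force 4.7 N), so I release and rise.

```bash
python3 -m pendant '[[[0,0,0],0,-0.5],[[0,0,0],0,-0.4],[[0,0,0],0,-0.2],[[0,0,0],0,-0.1],[[0,0,0],0,-0.1],[[0,0,-0.2],0,-0.1],[[0,0,-0.4],0,0.2],[[0,0,-0.7],0,1],[[0,0,-0.85],0,1],[[0,0,-0.85],0,1]]'; python3 go.py .4754 .0 .25 0.75; python3 - <<'E'
from h import *
a=imaging.camera("side")
f=lambda im,x,y,w,h,k:cv2.resize(im[y:y+h,x:x+w],None,fx=k,fy=k,interpolation=cv2.INTER_CUBIC)
cv2.imwrite("pics/e.png",np.hstack([f(a,280,150,60,70,6),f(a,225,210,80,84,5)])[...,::-1])
E
```

```text
clock: 9.18
ee_pos: [0.476, -0.18, 0.253]
orientation: [3.135, -0.002, 0.749]
contact_force: [0.1, 0.4, -0.1]
finger_gap: 0.0786
finger_force: 0.0
share [ 0.6104 -0.6617  0.0122] turn -0.0008114977024809752 pos [ 0.476 -0.18   0.253] rpy [ 3.1353 -0.0024  0.7488] t 9.175 gap 0.07864767568050236
```

View pics/e.png

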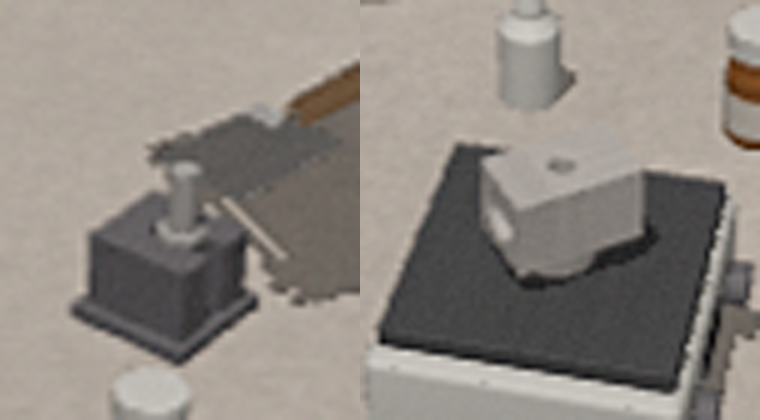

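The pin stands seated in the notch at (183,215) in the crop, and the block is undisturbed on the boss with its bore at side pixel (265.6,243). The tool can't tilt, so I'll grip the block near its well end and let the heavy end swing down.

```bash
python3 -m pendant '[[[0.15,-0.15,0],0,1],[[0.35,-0.38,0],0,1],[[0.6,-0.65,0],0,1],[[0.8,-0.9,0],0,1],[[0.9,-0.98,0],0,1],[[0.9,-0.98,0],0,1]]';python3 go.py .5088 .2207 .25 0.752; python3 -c "
from h import *
print(ray('side',(265.6,243),.136))"
```

```text
clock: 9.98
ee_pos: [0.4718, 0.0888, 0.2467]
orientation: [-3.138, 0.004, 0.753]
contact_force: [0.4, 0.2, -0.2]
finger_gap: 0.0939
finger_force: 0.0
share [ 0.5859 -0.3545 -0.0173] turn 0.0009890172195229734 pos [0.4718 0.0888 0.2467] rpy [-3.1379  0.0039  0.7535] t 9.975 gap 0.09391227795784797
[0.4883 0.2065 0.136 ]
```

```bash
python3 -m pendant '[[[0.25,-0.15,0],0,1],[[0.5,-0.3,0],0,1],[[0.586,-0.355,0],0,1],[[0.586,-0.355,0],0,1],[[0.586,-0.355,0],0,1]]';python3 go.py .5088 .2207 .119 0.752
```

```text
clock: 10.6
ee_pos: [0.5106, 0.2167, 0.2494]
orientation: [3.141, 0.002, 0.747]
contact_force: [-0.5, -0.2, 0.5]
finger_gap: 0.0939
finger_force: 0.0
share [ 0.0081 -0.021   0.6521] turn -0.003417801177636607 pos [0.5106 0.2167 0.2494] rpy [3.1413 0.0016 0.7469] t 10.6 gap 0.0938957803252419
```

```bash
python3 -m pendant '[[[0.008,-0.015,0.25],0,1],[[0.008,-0.015,0.5],0,1],[[0.008,-0.015,0.64],0,1],[[0.008,-0.015,0.65],0,1],[[0.008,-0.015,0.65],0,1],[[0.008,-0.015,0.65],0,-1],[[0.008,-0.015,0.65],0,-1],[[0.008,-0.015,0.65],0,-1],[[0.008,-0.015,0.65],0,-1],[[0.008,-0.015,0.65],0,-1],[[0.008,-0.015,0.65],0,-1]]' 6;python3 go.py .5088 .2207 .119 0.752
```

```text
clock: 11.98
ee_pos: [0.5098, 0.2219, 0.1198]
orientation: [-3.141, 0.0, 0.749]
contact_force: [0.8, 1.1, 0.1]
finger_gap: 0.0402
finger_force: 6.0
share [-0.0077  0.0008  0.004 ] turn -0.0020522404685815823 pos [0.5098 0.2219 0.1198] rpy [-3.1414  0.0001  0.7489] t 11.975 gap 0.04015124844768594
```

Gripped at 6 N with a 40 mm gap. I lift about 50 mm and look.

```bash
python3 -m pendant '[[[0,0,-0.08],0,-1],[[0,0,-0.16],0,-1],[[0,0,-0.25],0,-1],[[0,0,-0.3],0,-1],[[0,0,-0.3],0,-1],[[0,0,-0.3],0,-1]]' 6; python3 - <<'E'
from h import *
a=imaging.camera("side")
f=lambda im,x,y,w,h,k:cv2.resize(im[y:y+h,x:x+w],None,fx=k,fy=k,interpolation=cv2.INTER_CUBIC)
cv2.imwrite("pics/f.png",f(a,220,190,80,84,6)[...,::-1])
E
```

```text
clock: 12.72
ee_pos: [0.5095, 0.2217, 0.1793]
orientation: [-3.141, 0.001, 0.749]
contact_force: [-0.1, 0.8, -1.9]
finger_gap: 0.04
finger_force: 6.0
```

View pics/f.png

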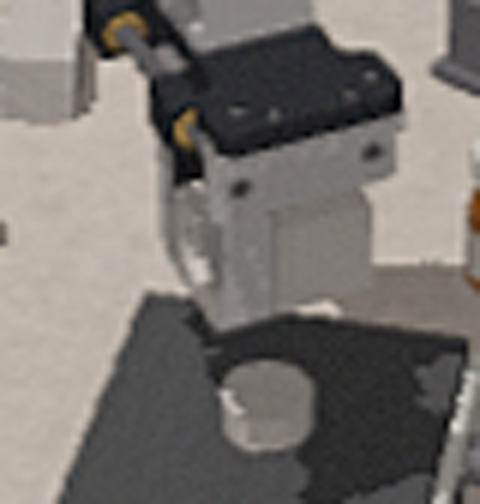

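The block is lifted and still nearly level in the pads, with its right end at crop (320,300). I reduce the grip so it pivots.

```bash
cat > st.py <<'E'
from h import *
def shape():
    a=imaging.camera("side"); np.save("last.npy",a); return a
s=arm.get_state();A=R.from_euler('xyz',s['orientation'])
a=shape();a2=imaging.camera("side")
ts=[A.inv().apply(arm.get_state()['ft_torque'])]
print("torque tool",ts,s['ee_pos'],s['finger_gap'])
E
python3 st.py; python3 -m pendant '[[[0,0,0],0,-1],[[0,0,0],0,-1],[[0,0,0],0,-1],[[0,0,0],0,-1]]' 3; python3 st.py
python3 -c "
from h import *
a=np.load('last.npy');cv2.imwrite('pics/g.png',cv2.resize(a[190:274,220:300],None,fx=6,fy=6,interpolation=cv2.INTER_CUBIC)[...,::-1])"
```

```text
torque tool [array([ 0.0202, -0.0935, -0.0168])] [0.5094 0.2216 0.179 ] 0.04007601574063965
clock: 13.38
ee_pos: [0.5098, 0.2218, 0.1799]
orientation: [-3.142, 0.0, 0.749]
contact_force: [-0.0, -0.0, -2.4]
finger_gap: 0.0397
finger_force: 3.0
torque tool [array([ 0.083 , -0.0781,  0.0285])] [0.5098 0.2218 0.1799] 0.03974883123596254
```

View pics/g.png

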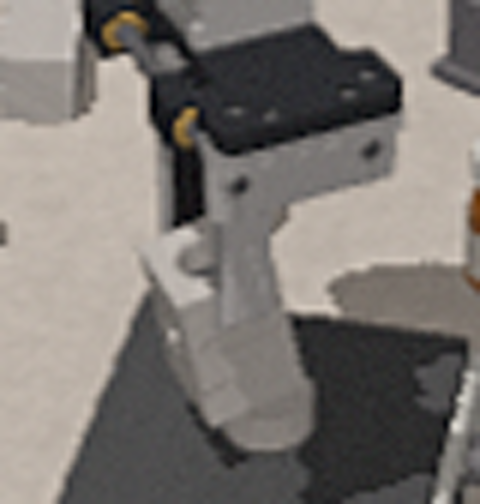

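The block has swung about 70°, with the well visible on top at crop (195,258) and still leaning towards +tool-x. I'll finish by setting its plain end flat on the plate beside the boss, dragging slightly towards -tool-x with the light grip.

```bash
python3 -m pendant '[[[0.04,0,0],0,-1],[[0.09,0,0],0,-1],[[0.14,0,0],0,-1],[[0.17,0,0.03],0,-1],[[0.17,0,0.08],0,-1],[[0.17,0,0.12],0,-1],[[0.17,0,0.16],0,-1],[[0.17,0,0.175],0,-1],[[0.17,0,0.175],0,-1]]' 3; python3 -m pendant '[[[-0.01,0,0.006],0,-1],[[-0.02,0,0.012],0,-1],[[-0.03,0,0.018],0,-1],[[-0.04,0,0.023],0,-1]]'; python3 -m pendant '[[[-0.01,0,0.006],0,-1],[[-0.02,0,0.009],0,-1],[[-0.03,0,0.012],0,-1],[[-0.03,0,0.012],0,-1]]'; python3 st.py
python3 -c "
from h import *
a=np.load('last.npy');cv2.imwrite('pics/h.png',cv2.resize(a[180:264,210:300],None,fx=7,fy=7,interpolation=cv2.INTER_CUBIC)[...,::-1])"
```

```text
clock: 14.6
ee_pos: [0.5347, 0.245, 0.1454]
orientation: [-3.142, -0.001, 0.749]
contact_force: [-1.2, 0.4, 2.1]
finger_gap: 0.0398
finger_force: 3.0
clock: 15.1
ee_pos: [0.5295, 0.2403, 0.1408]
orientation: [-3.142, -0.003, 0.749]
contact_force: [0.2, 2.7, 4.0]
finger_gap: 0.0395
finger_force: 3.0
clock: 15.6
ee_pos: [0.5244, 0.2352, 0.1379]
orientation: [-3.142, 0.0, 0.749]
contact_force: [-0.2, 2.3, 2.9]
finger_gap: 0.0403
finger_force: 3.0
torque tool [array([0.3721, 0.1369, 0.0109])] [0.5244 0.2352 0.1379] 0.04025442715548517
```

View pics/h.png

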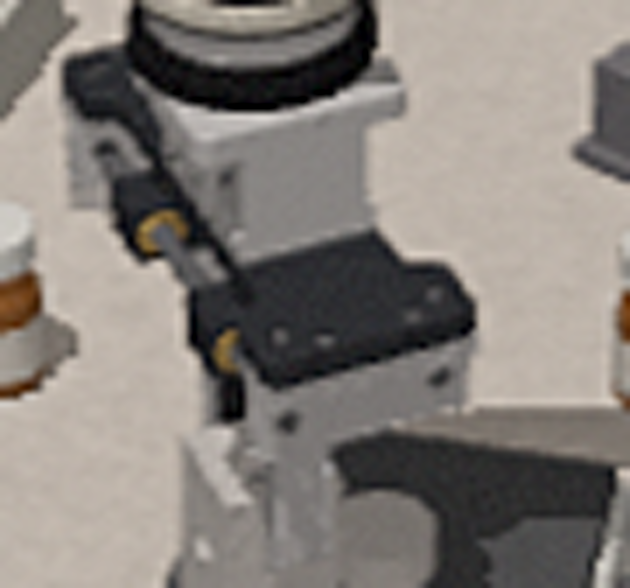

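The block now looks upright on the plate: its left edge at x≈185 is vertical, with the well mouth at (235,470). I press slightly to seat it flat, grip firmly, lift, and check numerically.

```bash
python3 -m pendant '[[[0,0,0.008],0,-1],[[0,0,0.014],0,-1],[[0,0,0.014],0,-1],[[0,0,0.014],0,-1]]' 3; python3 -m pendant '[[[0,0,0],0,-1],[[0,0,0],0,-1],[[0,0,0],0,-1],[[0,0,0],0,-1]]' 35; python3 -m pendant '[[[0,0,-0.06],0,-1],[[0,0,-0.2],0,-1],[[0,0,-0.4],0,-1],[[0,0,-0.65],0,-1],[[0,0,-0.68],0,-1],[[0,0,-0.68],0,-1],[[0,0,-0.68],0,-1]]'; python3 st.py; python3 - <<'E'
from h import *
s=arm.get_state();a=np.load("last.npy");g=s['ee_pos']-[0,0,.003]
h=np.array([np.cos(s['orientation'][2]),np.sin(s['orientation'][2]),0]);w=np.array([-h[1],h[0],0]);z=np.array([0,0,1.])
C=[[a1*.02,b1*.02,c1] for c1 in(.009,-.055) for a1,b1 in((1,1),(1,-1),(-1,-1),(-1,1))]
for c in C: print(c,proj("side",g+h*c[0]+w*c[1]+z*c[2]))
x,y=np.round(proj("side",g)).astype(int)
k=3;gr=cv2.cvtColor(a[y-50:y+60,x-50:x+50],cv2.COLOR_RGB2GRAY);gr=cv2.resize(gr,None,fx=k,fy=k,interpolation=cv2.INTER_CUBIC)
for l in cv2.createLineSegmentDetector().detect(gr)[0][:,0]:
    L=np.hypot(l[2]-l[0],l[3]-l[1])
    if L>35: print((l/k+[x-50,y-50]*2).round(1),"len",round(L/k,1),"ang",round(np.degrees(np.arctan2(l[3]-l[1],l[2]-l[0]))%180,1))
E
```

```text
clock: 16.2
ee_pos: [0.5245, 0.2353, 0.1348]
orientation: [3.142, 0.0, 0.749]
contact_force: [0.7, 2.2, 3.3]
finger_gap: 0.0398
finger_force: 3.0
clock: 16.7
ee_pos: [0.5244, 0.2351, 0.1348]
orientation: [3.141, 0.001, 0.749]
contact_force: [0.5, 1.1, 0.9]
finger_gap: 0.0398
finger_force: 35.0
clock: 17.58
ee_pos: [0.5235, 0.2349, 0.2681]
orientation: [-3.14, 0.005, 0.749]
contact_force: [-0.9, 1.4, -2.2]
finger_gap: 0.0397
finger_force: 35.0
torque tool [array([ 0.0364, -0.1511,  0.0096])] [0.5235 0.2349 0.2681] 0.03972774215724598
[0.02, 0.02, 0.009] [240.159  204.3886]
[0.02, -0.02, 0.009] [233.1329 194.6348]
[-0.02, -0.02, 0.009] [250.3649 190.3239]
[-0.02, 0.02, 0.009] [257.8383 199.8111]
[0.02, 0.02, -0.055] [241.1144 228.8546]
[0.02, -0.02, -0.055] [234.2991 218.7033]
[-0.02, -0.02, -0.055] [250.9369 214.2344]
[-0.02, 0.02, -0.055] [258.1688 224.1185]
[274.5 150.9 265.8 159.3] len 12.1 ang 135.8
[215.3 173.5 194.9 198.6] len 32.3 ang 129.0
[253.2 239.9 273.  242.3] len 20.0 ang 6.8
[277.8 172.6 246.1 180.4] len 32.6 ang 166.2
[234.5 260.6 243.9 238.5] len 24.1 ang 113.0
[277.7 184.8 256.6 190.1] len 21.7 ang 165.9
[242.5 162.7 263.1 157.8] len 21.2 ang 166.9
[242.8 177.  244.1 190.9] len 14.0 ang 84.6
[195.  202.  218.8 172.3] len 38.0 ang 128.7
[277.3 230.7 294.4 229.7] len 17.1 ang 176.8
[273.1 242.6 294.5 245.5] len 21.6 ang 7.9
[256.9 195.  257.5 223.3] len 28.3 ang 88.7
[231.8 208.7 232.3 195.8] len 12.9 ang 92.2
[256.6 224.2 240.9 228.5] len 16.3 ang 164.8
[240.6 228.9 233.5 218. ] len 12.9 ang 56.9
[218.9 199.5 231.1 200.1] len 12.1 ang 2.5
```

Bottom and side edges match the upright prediction to within about a degree, and the block centre is at about 0.24 m. I settle, then hand in.

```bash
python3 -m pendant '[[[0,0,-0.03],0,-1],[[0,0,-0.03],0,-1],[[0,0,-0.03],0,-1],[[0,0,-0.03],0,-1],[[0,0,-0.03],0,-1],[[0,0,-0.03],0,-1]]' && python3 -c "
from station import arm
print(arm.close_job())"
```

```text
clock: 18.42
ee_pos: [0.5245, 0.2354, 0.277]
orientation: [-3.142, 0.0, 0.749]
contact_force: [-0.0, -0.1, -1.7]
finger_gap: 0.0397
finger_force: 35.0
the job is handed in; nothing more can be done
None
```

The job is handed in, with no verdict returned: the pin is parked in the rest's notch and released, and the block is held still, well up, with its centre about 25 cm above the bench.

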